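Screw the brass drip spout home to its mark

TASK

Two drip spouts have been started by hand in clamped ports on the polishing shelf. Screw the brass one with the orange cap on clockwise, through the point where its gasket begins to resist, and stop when its spout points along the white line on the grey disc below it, without overshooting; then let go and move clear. Leave the black spout and the rose quartz egg as they are.

Things in the scene. Friction and masses are not known exactly. Their poses are not given: they have to be found in the camera images.
- brass_tip (a point): outer end of the brass spout, turning with it: x axis level, the way the spout points; z up. The spout is a level barbed tube 14 mm thick, 82 mm above the shelf, its end 50 mm from the vertical turning axis. On that axis stands the square grip block with an orange cap: 24 mm across flats that face x and y, 76 to 135 mm above the shelf. Clockwise from above screws it in; it stays where left.
- brass_mark (a point): point on the brass spout's turning axis, 66 mm above the shelf, on top of the fixed grey disc (130 mm across); its x axis runs along the white line (6 mm wide, axis to rim). The spout starts 0.8 to 1.2 rad counterclockwise of the line; it turns against 0.1 N m, sinking 6 mm per full turn, until 0.4 rad short of the line, then against 0.3 N m. Disc and clamp stand are fixed to the shelf.
- black_tip (a point): the outer end of the spout of the second, black fitting with a blue cap on an identical clamp stand; the spout ends 50 mm from its turning axis, 82 mm above the shelf. Not to be turned.
- egg: pink rose quartz egg, 56 mm tall, about 45 mm thick, loose, standing upright on its flattened end on a small fixed cork disc; origin at its lower end, 12 mm above the shelf, z up. Not to be disturbed.
Not all that is in view belongs to the job. Leave any green look-alike of the part that bears brass_tip alone.

How it is judged:
By the outcome, as a careful person would: the job done as asked, in the order asked, and still so for the second after the job is handed in, with the robot touching nothing.
It also fails if it takes over 29 s, if anything falls off the work surface, if the arm or the gripper's body presses on something with over 40 N, if the wrist force passes 120 N, or if a joint passes its speed limit or range.

ROBOT

A 6-joint arm with a two-finger parallel gripper is mounted at the origin on the work surface. World frame = base frame: x ahead of the robot, y to its left, z up, the work surface at z = 0. Lengths are in m, angles in rad, forces in N, time in s.
With the tool pointing down it reaches from about 0.375 to 0.9 m from the base axis. Payload 3.1 kg.
Tool frame: the origin (TCP) lies at the very end of the fingers, on their centre line; the grasp point (between the pads) lies 19 mm behind it; x points along the fingers, y is the direction in which the jaws open and shut, and the axes are right-handed (so a half turn about x gives the same grasp; the last joint's range is limited). The gripper opens to 85 mm and grips with 20 to 120 N. Pads are 22 mm wide; open, the fingers measure 114 mm over their backs; the gripper's body (76 mm by 85 mm) begins 54 mm behind the grasp point. The pads swing forward as they close: fully open they stand 13 mm farther back than shut.
Start: joints at [1.091, 0.527, 1.433, -0, 1.181, -0.178], TCP at [0.186, 0.597, 0.231] pointing down, gripper open.
Joint ranges: [-3.08, 3.08], [-0.75, 2.2], [0.22, 2.44], [-1.43, 4.57], [0, 2.65], [-2.85, 2.85]. Speed limits (rad/s): [2.79, 2.79, 3.14, 3.14, 3.14, 3.14].

INTERFACE

Orientations are given as a unit quaternion [x, y, z, w].
In Python, from station import manip gives the robot as it stands.
- The arm moves only by the shell command python3 -m jog 'ROWS' [FORCE]. ROWS is a JSON object of lists of equal length, an entry for each row: "linear": the shift along the tool's x, y, z in cm, a list of three; "twist": the turn about the tool's x in rad; "claw": the opening, from -1 (shut) to 1 (fully open). A call has 1 to 20 rows; each row is the pose to reach, as a shift and turn from the pose commanded when the call began, along the tool's axes at that moment; what a row does not reach only later rows make up. A row lasts 1/12 s, in which the tool goes at most 41.7 mm and 7.16 degrees, less where a joint would pass 70% of its speed; a pose out of reach is approached as far as the arm can. A call with a gripper value outside its range is refused whole. The fingers move at their own pace and stop on an object; FORCE is the grip in N (left out, the last holds). Time passes only in rows, so rows that repeat a pose let the fingers close. It gives the time, the measured TCP pose, the force and the opening at its end, in the units of the state.
- manip.sense(): the state, without advancing time (a new reading comes with each control period).
- manip.snapshot(name): name is "side" or "top"; returns a dict with "pixels" (384x512x3 uint8, red, green, blue), "camera_matrix" (3x3 intrinsics, pixels), "R" (3x3) and "t" (3): a world point X has camera coordinates R X + t. Camera axes: x right, y down, z forward; pixel columns grow to the right and rows downward; lengths in m; the calibration is good to about 2 mm. A picture is of the moment at which its call begins. There is no depth.
- manip.sign_off(): hands the job in, once; it reports no verdict.
The state is a dict: "t": time; "q": joint angles; "qd": joint speeds; "tau": joint torques, N m; "tcp_pos": TCP position; "tool_rot": TCP orientation; "force": force on the tool from outside, world axes, zero at the start; "ft_torque": the same for the moment, N m; "finger_gap": opening from 0.0 (shut) to 1.0 (fully open).
Only numpy, scipy, OpenCV 4.12 (cv2) and the standard library are available. Lean on these libraries where they do the work, as an engineer would, in place of code of your own. Each camera call takes 0.05 s, during which the arm holds its last target.

## Working session

There is one attempt and no reset: what is moved stays moved. The work goes in short steps, Python scripts to look and compute and a shell command to move; the robot and the scene stay as the last step left them, time stands still between calls to the robot, and variables do not carry over. Pictures are saved under pics/ and viewed, and the job is handed in when it is done.

```bash
mkdir -p pics; ls; python3 - <<'E'
from station import manip
import cv2,numpy as np,pickle
s=manip.sense();print(s)
d={}
for n in("side","top"):
    p=manip.snapshot(n);d[n]=p
    cv2.imwrite(f"pics/{n}0.png",p["pixels"][:,:,::-1]);print(n,p["camera_matrix"],p["R"],p["t"])
pickle.dump(d,open("s0.pkl","wb"))
E
```

```text
pics
{'t': 0.0, 'q': array([ 1.09050830e+00,  5.28468340e-01,  1.43392361e+00,  2.32601623e-05,
        1.18139259e+00, -1.78477332e-01]), 'qd': array([ 0.0004849 , -0.00212935, -0.00080163, -0.00015363,  0.00164457,
        0.00097098]), 'tau': array([ 3.75167465e-04, -4.42340076e+01, -1.78033018e+01, -8.66551272e-05,
        8.35865038e-03,  1.36540831e-05]), 'tcp_pos': array([0.18539295, 0.59611184, 0.23032551]), 'tool_rot': array([ 0.10557387,  0.69932775, -0.10703552,  0.69881203]), 'force': array([-0.41312889, -0.35456454,  0.26172278]), 'ft_torque': array([-0.00149345,  0.01040175, -0.01855502]), 'finger_gap': 1.0029979819824808}
side [[356.36724294   0.         258.97766343]
 [  0.         356.36724294 190.79170333]
 [  0.           0.           1.        ]] [[ 0.91808125 -0.39607504 -0.01585505]
 [-0.31443221 -0.70331576 -0.63755731]
 [ 0.24136943  0.59031475 -0.77023976]] [-0.52173427  0.2549828   0.61151766]
top [[409.14940266   0.         254.84840563]
 [  0.         409.14940266 195.98994769]
 [  0.           0.           1.        ]] [[-0.0228897  -0.9993067  -0.02936299]
 [-0.99813727  0.02450458 -0.05587058]
 [ 0.05655137  0.02802943 -0.99800616]] [0.0552732  0.57621291 0.91730134]
```

View pics/side0.png

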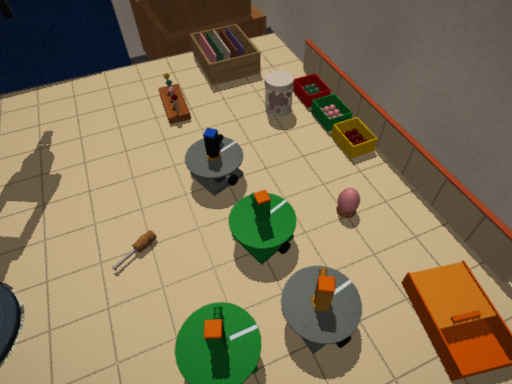

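View pics/top0.png

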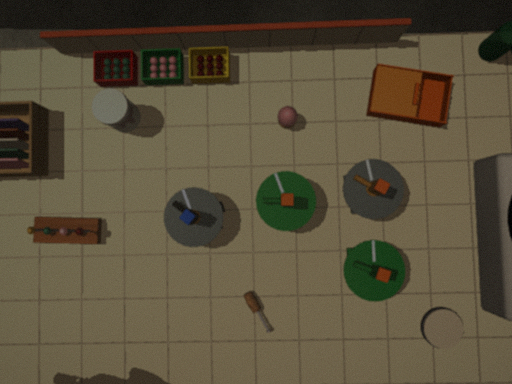

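```bash
python3 - <<'E'
import cv2,numpy as np,pickle
d=pickle.load(open("s0.pkl","rb"))
t=d["top"]["pixels"][150:230,335:415,::-1];t=cv2.convertScaleAbs(t,alpha=1.6)
s=d["side"]["pixels"][260:360,270:370,::-1]
a=cv2.resize(t,(800,800)[:0] or (400,400),interpolation=cv2.INTER_CUBIC);b=cv2.resize(s,(400,400),interpolation=cv2.INTER_CUBIC)
cv2.imwrite("pics/c0.png",np.hstack([a,b]))
E
```

```text
(no output)
```

View pics/c0.png

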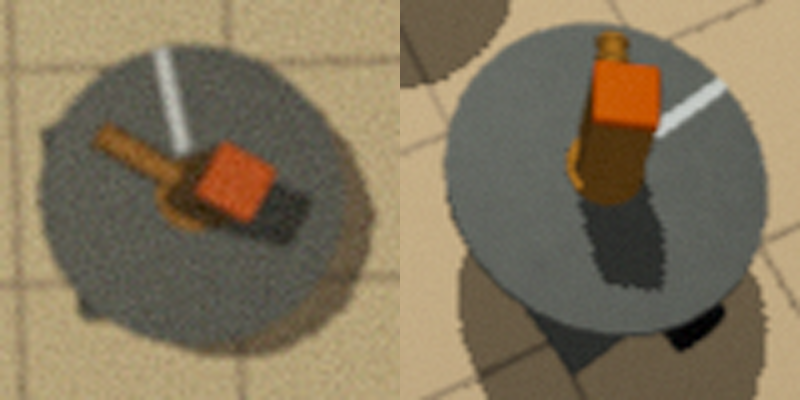

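```bash
cat > h.py <<'E'
import numpy as np
def ray(p,u,z):
    K,R,t=p["camera_matrix"],p["R"],p["t"]
    c=-R.T@t; v=R.T@np.linalg.solve(K,[u[0],u[1],1.]); return c+v*(z-c[2])/v[2]
def proj(p,X):
    x=p["R"]@np.asarray(X)+p["t"]; x=p["camera_matrix"]@x; return x[:2]/x[2]
E
python3 - <<'E'
import pickle,numpy as np
from h import *
d=pickle.load(open("s0.pkl","rb"));T,S=d["top"],d["side"]
for n,p,u,z in [("cap",T,(382.2,186.6),.135),("disc",T,(373.4,189.6),.066),("lo",T,(367.4,160),.066),("li",T,(371.2,180),.066),("tip",T,(355.4,177),.082),
 ("cap",S,(327,283.75),.135),("tip",S,(323,269),.086),("lo",S,(350.5,282),.066),("li",S,(335,293),.066),("egg",T,(288,117),.04),("black",T,(189,217),.135),("g1",T,(288,200),.135),("g2",T,(383.5,275),.135)]:
    print(n,np.round(ray(p,u,z),4))
# orange cap edges & disc via ellipse in top/side
E
```

```text
cap [ 0.5831 -0.2142  0.135 ]
disc [ 0.5821 -0.2146  0.066 ]
lo [ 0.6463 -0.2043  0.066 ]
li [ 0.6029 -0.2108  0.066 ]
tip [ 0.6087 -0.1738  0.082 ]
cap [ 0.5862 -0.2154  0.135 ]
tip [ 0.6108 -0.1728  0.086 ]
lo [ 0.6482 -0.2042  0.066 ]
li [ 0.6145 -0.2105  0.066 ]
egg [ 0.7518 -0.0376  0.04  ]
black [0.5319 0.1708 0.135 ]
g1 [ 0.5611 -0.0275  0.135 ]
g2 [ 0.4098 -0.2097  0.135 ]
```

```bash
python3 - <<'E'
from station import manip
import numpy as np
from scipy.spatial.transform import Rotation as Ro
s=manip.sense();R=Ro.from_quat(s["tool_rot"]).as_matrix();print(R.round(4),s["t"])
print("yaw of tool y",np.arctan2(R[1,1],R[0,1]))
print("shift cm",R.T@(np.array([.584,-.2147,.2])-s["tcp_pos"])*100)
E
```

```text
[[-9.000e-04  2.972e-01  9.548e-01]
 [-1.700e-03  9.548e-01 -2.972e-01]
 [-1.000e+00 -1.900e-03 -3.000e-04]] 0.1
yaw of tool y 1.269034941010742
shift cm [  3.14698637 -65.57379     62.15673869]
```

```bash
python3 -m jog '{"linear":[[0.5,-5,5],[0.5,-8,8],[0.5,-11,11],[0.5,-14,14],[0.5,-17,17],[0.5,-20,19.5],[0.5,-23,22],[0.5,-26,25],[0.5,-29,28],[0.5,-32,31],[0.5,-35,34],[0.5,-38,36],[0.5,-41,39],[0.5,-44,42],[0.5,-47,45],[0.5,-50,48],[0.5,-53,50],[0.5,-56,53],[0.5,-59,56],[0.5,-62,59]],"twist":[0.09,0.18,0.27,0.36,0.45,0.54,0.63,0.72,0.81,0.9,0.99,1.08,1.17,1.26,1.35,1.44,1.53,1.62,1.71,1.8],"claw":[1,1,1,1,1,1,1,1,1,1,1,1,1,1,1,1,1,1,1,1]}' 60
python3 - <<'E'
from station import manip
import numpy as np
from scipy.spatial.transform import Rotation as Ro
s=manip.sense();R=Ro.from_quat(s["tool_rot"]).as_matrix()
print("yaw",np.arctan2(R[1,1],R[0,1]),s["q"],s["t"],R[:,0])
print("shift cm",R.T@(np.array([.584,-.2147,.102])-s["tcp_pos"])*100)
E
```

```text
t: 1.77
tcp_pos: [0.5542, -0.1521, 0.2259]
tool_rot: [-0.614, -0.35, 0.615, -0.349]
force: [0.5, 1.3, 0.9]
finger_gap: 0.999
yaw -0.5362709633726551 [-4.62264020e-01  4.66441894e-01  1.56649949e+00  1.35921696e-04
  1.10977704e+00  7.39464298e-02] 1.7667 [-9.53322795e-04  6.11019669e-04 -9.99999359e-01]
shift cm [12.38421057  5.77766694  3.86012884]
```

```bash
python3 -m jog '{"linear":[[1,2,1.4],[2,3.5,2.5],[3,3.9,2.8],[3,3.9,2.8],[3,3.9,2.8],[3,3.9,2.8]],"twist":[0.03,0.03,0.03,0.03,0.03,0.03],"claw":[1,1,1,1,1,1]}' 60
cat > w.py <<'E'
from station import manip
import numpy as np,sys
from scipy.spatial.transform import Rotation as Ro
s=manip.sense();R=Ro.from_quat(s["tool_rot"]).as_matrix()
print("yaw",np.arctan2(R[1,1],R[0,1]),s["q"].round(3),s["t"],R[:,0].round(4),s["tcp_pos"],s["force"],s["ft_torque"],s["finger_gap"])
print("shift cm",R.T@(np.array([.584,-.2147,.102])-s["tcp_pos"])*100)
E
python3 w.py; python3 - <<'E'
from station import manip
import cv2,numpy as np
p=manip.snapshot("side")["pixels"][220:370,230:400,::-1];q=manip.snapshot("top")["pixels"][120:270,310:480,::-1]
cv2.imwrite("pics/h1.png",cv2.resize(np.hstack([p,q]),None,fx=2.35,fy=2.35,interpolation=cv2.INTER_CUBIC))
E
```

```text
t: 2.27
tcp_pos: [0.5728, -0.1923, 0.1963]
tool_rot: [-0.618, -0.343, 0.619, -0.342]
force: [0.7, 0.3, 0.4]
finger_gap: 0.997
yaw -0.5597408257475633 [-0.509  0.541  1.521  0.     1.082  0.051] 2.2667 [-0.0013  0.0011 -1.    ] [ 0.57281066 -0.19229176  0.19629715] [0.67069515 0.25528458 0.3689999 ] [-0.01019119  0.00896444 -0.03367958] 0.997156837732339
shift cm [9.42590036 2.15335289 1.3070237 ]
```

View pics/h1.png

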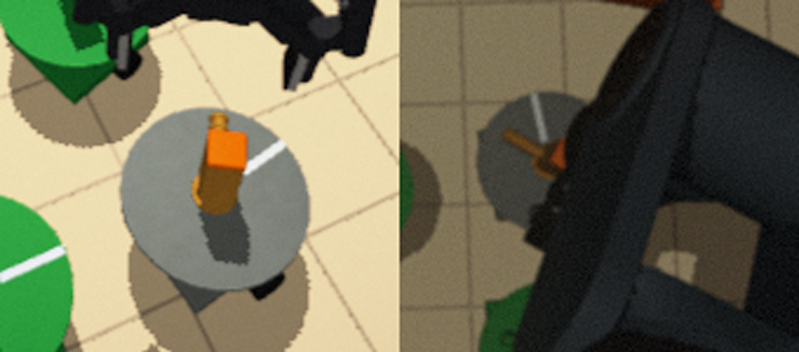

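```bash
python3 -m jog '{"linear":[[0,1,0.7],[0,2.15,1.3],[0,2.15,1.3],[0,2.15,1.3],[0,2.15,1.3]],"twist":[0,0,0,0,0],"claw":[1,1,1,1,1]}' 60
python3 w.py; python3 - <<'E'
from station import manip
import cv2,numpy as np
p=manip.snapshot("side")["pixels"][220:370,230:400,::-1]
cv2.imwrite("pics/h2.png",cv2.resize(p,None,fx=3.5,fy=3.5,interpolation=cv2.INTER_CUBIC))
E
```

```text
t: 2.78
tcp_pos: [0.5846, -0.2161, 0.1964]
tool_rot: [-0.619, -0.342, 0.619, -0.342]
force: [-0.7, -0.4, -0.8]
finger_gap: 0.999
yaw -0.560973933619898 [-0.533  0.565  1.472  0.     1.106  0.028] 2.7833 [-4.e-04  4.e-04 -1.e+00] [ 0.58457852 -0.21605734  0.19641708] [-0.74773956 -0.44999306 -0.82762574] [ 0.00644003  0.01822581 -0.0226313 ] 0.9985131455677365
shift cm [ 9.44178138 -0.11637189 -0.08270415]
```

View pics/h2.png

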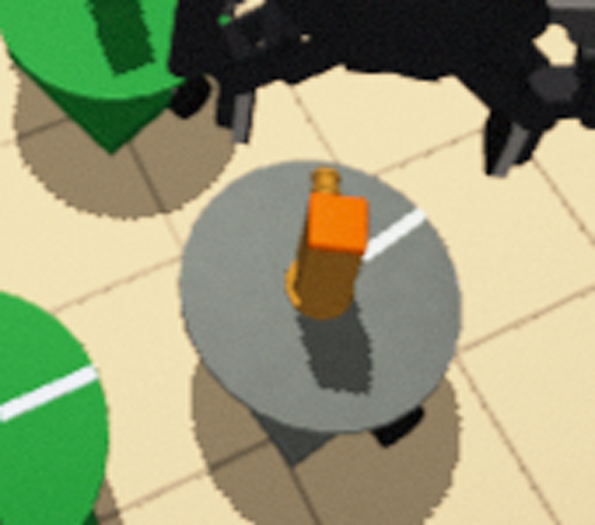

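```bash
python3 -m jog '{"linear":[[1.5,-0.1,-0.1],[3,-0.1,-0.1],[4.5,-0.1,-0.1],[6,-0.1,-0.1],[7.5,-0.1,-0.1],[8.5,-0.1,-0.1],[9.2,-0.1,-0.1],[9.4,-0.1,-0.1],[9.4,-0.1,-0.1],[9.4,-0.1,-0.1]],"twist":[0,0,0,0,0,0,0,0,0,0],"claw":[1,1,1,1,1,1,1,1,1,1]}' 60
python3 w.py; python3 - <<'E'
from station import manip
import cv2,numpy as np
p=manip.snapshot("side")["pixels"][220:370,230:400,::-1]
cv2.imwrite("pics/h3.png",cv2.resize(p,None,fx=3.5,fy=3.5,interpolation=cv2.INTER_CUBIC))
E
```

```text
t: 3.67
tcp_pos: [0.585, -0.2152, 0.1029]
tool_rot: [0.619, 0.342, -0.619, 0.342]
force: [0.4, -0.3, 0.4]
finger_gap: 1.0
yaw -0.5609117553957171 [-0.532  0.686  1.542  0.     0.913  0.029] 3.6667 [ 1.e-03 -6.e-04 -1.e+00] [ 0.58495906 -0.21519128  0.1028951 ] [ 0.44114056 -0.25791525  0.44165916] [-0.0208147  -0.02007172  0.06888861] 0.9996017341040895
shift cm [ 0.08939057 -0.10744353  0.00942092]
```

View pics/h3.png

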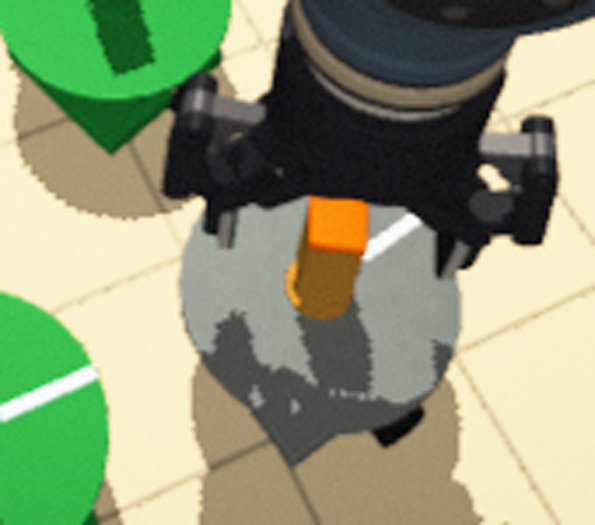

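```bash
python3 -m jog '{"linear":[[0,0,0],[0,0,0],[0,0,0],[0,0,0],[0,0,0],[0,0,0],[0,0,0],[0,0,0],[0,0,0],[0,0,0]],"twist":[0,0,0,0,0,0,0,0,0,0],"claw":[0.3,0,-0.3,-0.6,-1,-1,-1,-1,-1,-1]}' 20
python3 w.py
```

```text
t: 4.55
tcp_pos: [0.5847, -0.2152, 0.1025]
tool_rot: [0.619, 0.342, -0.619, 0.342]
force: [-0.3, 0.5, 1.4]
finger_gap: 0.283
yaw -0.5609634146677054 [-0.532  0.687  1.542 -0.     0.912  0.029] 4.55 [ 5.e-04 -3.e-04 -1.e+00] [ 0.58472559 -0.21515007  0.10251232] [-0.28708734  0.48072309  1.39578285] [-0.02927855 -0.08461937  0.05796694] 0.2832462429424535
shift cm [ 0.05118332 -0.08541158  0.00049168]
```

```bash
python3 - <<'E'
import pickle,numpy as np,cv2
from h import *
d=pickle.load(open("s0.pkl","rb"))
for n,(r0,r1,c0,c1),k in (("top",(156,183,362,376),60),("side",(276,298,330,356),60)):
    p=d[n];I=p["pixels"].astype(float)
    cc=(374,189) if n=="top" else (321,305)
    P=[];W=[]
    g=I.mean(2);bg=np.median(g[r0:r1,c0:c1]) 
    for r in range(r0,r1):
        for c in range(c0,c1):
            x=I[r,c]
            X=ray(p,(c,r),.066)
            if np.hypot(X[0]-.583,X[1]+.2147)>.0625 : continue
            sat=x.max()-x.min()
            if g[r,c]>bg+25 and sat<45: P.append(X[:2]);W.append(g[r,c]-bg)
    P=np.array(P);W=np.array(W);m=np.average(P,axis=0,weights=W)
    w,v=np.linalg.eigh(np.cov(P.T,aweights=W));u=v[:,1]*np.sign(v[0,1])
    a=np.array([.583,-.2147]);print(n,bg,len(P),"mean",m,"pca",np.arctan2(u[1],u[0]),"sd",np.sqrt(w),"from axis",np.arctan2(*(m-a)[::-1]), "axis perp off",np.cross(u,a-m))
E
cat > pl.py <<'E'
import sys,cv2,numpy as np
from station import manip
from h import *
E
python3 - <<'E'
import pickle,cv2,numpy as np
from h import *
d=pickle.load(open("s0.pkl","rb"))
out=[]
for n in("top","side"):
    p=d[n];c=proj(p,[.583,-.2147,.066]);x0,y0=int(c[0])-40,int(c[1])-40
    im=cv2.resize(p["pixels"][y0:y0+80,x0:x0+80,::-1],(400,400),interpolation=cv2.INTER_CUBIC)
    f=lambda X:tuple(int(v) for v in ((proj(p,X)-[x0,y0]+.5)*5))
    a=np.array([.584,-.2147]);th=np.linspace(0,6.3,100)
    for t in th: cv2.circle(im,f([a[0]+.065*np.cos(t),a[1]+.065*np.sin(t),.066]),1,(0,0,255),-1)
    for y,z,l,col in((.16,.066,.065,(255,0,0)),(1.01,.082,.05,(0,255,0))):
        u=np.array([np.cos(y),np.sin(y)]);cv2.line(im,f([*a,z]),f([*(a+l*u),z]),col,1)
    out.append(im)
cv2.imwrite("pics/ov.png",np.hstack(out))
E
```

```text
top 56.0 59 mean [ 0.62462886 -0.20676011] pca 0.18838702593547307 sd [0.00174519 0.01189399] from axis 0.18846687108062687 axis perp off -3.3837805586689473e-06
side 95.33333333333333 78 mean [ 0.62889772 -0.20561701] pca 0.2134248352176781 sd [0.00186185 0.00887226] from axis 0.19537198845605888 axis perp off 0.0008446077479295818<stdin>:18: DeprecationWarning: Arrays of 2-dimensional vectors are deprecated. Use arrays of 3-dimensional vectors instead. (deprecated in NumPy 2.0)
```

View pics/ov.png

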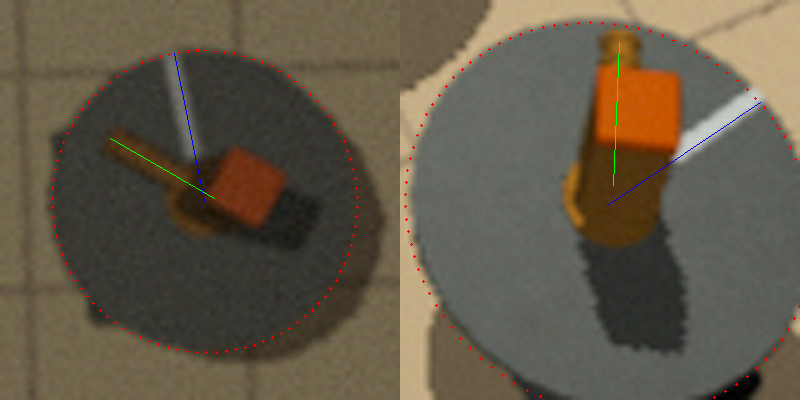

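```bash
python3 -m jog '{"linear":[[0,0,0],[0,0,0],[0,0,0],[0.01,0,0],[0.01,0,0],[0.02,0,0],[0.02,0,0],[0.03,0,0],[0.03,0,0],[0.03,0,0],[0.04,0,0],[0.04,0,0],[0.04,0,0],[0.04,0,0]],"twist":[0,0,0,0.04,0.08,0.12,0.16,0.2,0.24,0.28,0.32,0.35,0.35,0.35],"claw":[-1,-1,-1,-1,-1,-1,-1,-1,-1,-1,-1,-1,-1,-1]}' 80
python3 w.py; python3 - <<'E'
from station import manip
import cv2,numpy as np
p=manip.snapshot("side")["pixels"][240:360,250:390,::-1]
cv2.imwrite("pics/h4.png",cv2.resize(p,None,fx=5,fy=5,interpolation=cv2.INTER_CUBIC))
E
```

```text
t: 5.72
tcp_pos: [0.5844, -0.2148, 0.1022]
tool_rot: [0.669, 0.229, -0.669, 0.229]
force: [-0.5, 1.7, 5.5]
finger_gap: 0.269
yaw -0.910909103669628 [-0.532  0.687  1.543  0.     0.912  0.379] 5.7167 [-1.e-04  4.e-04 -1.e+00] [ 0.58442571 -0.21482241  0.1022259 ] [-0.54756816  1.65988397  5.48629556] [ 0.15454578  0.16707723 -0.10315526] 0.268924403109749
shift cm [ 0.02259997 -0.03575975  0.02613343]
```

View pics/h4.png

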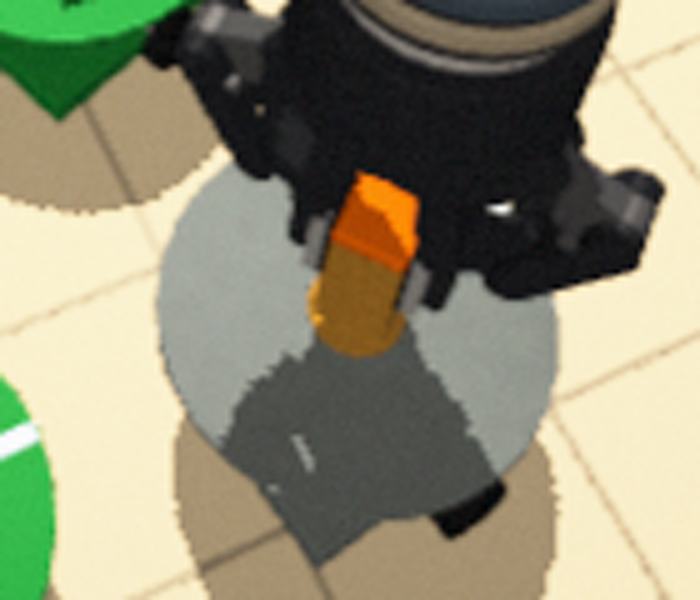

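```bash
python3 -m jog '{"linear":[[0,0,0],[0.01,0,0],[0.02,0,0],[0.02,0,0],[0.03,0,0],[0.03,0,0],[0.03,0,0],[0.04,0,0],[0.04,0,0],[0.04,0,0],[0.04,0,0],[0.04,0,0]],"twist":[0.04,0.08,0.12,0.16,0.2,0.24,0.28,0.32,0.36,0.39,0.39,0.39],"claw":[-1,-1,-1,-1,-1,-1,-1,-1,-1,-1,-1,-1]}' 80
python3 w.py
```

```text
t: 6.77
tcp_pos: [0.5842, -0.2144, 0.1021]
tool_rot: [-0.7, -0.096, 0.701, -0.095]
force: [-1.6, 1.9, 6.4]
finger_gap: 0.273
yaw -1.2998437485479506 [-5.310e-01  6.870e-01  1.543e+00  1.000e-03  9.130e-01  7.680e-01] 6.7667 [-7.e-04  9.e-04 -1.e+00] [ 0.58422477 -0.21438266  0.10206993] [-1.63435803  1.85953725  6.35210056] [0.3540924  0.23059613 0.10917017] 0.2727582106483218
shift cm [0.00697971 0.0245672  0.03014796]
```

```bash
python3 -m jog '{"linear":[[0,0,0],[0,0,0],[0,0,0],[0,0,0],[0,0,0],[-1,0,0],[-3,0,0],[-5,0,0],[-7,0,0],[-9,0,0],[-10,0,0],[-10,0,0],[-10,0,0]],"twist":[0,0,0,0,0,0,0,0,0,0,0,0,0],"claw":[-0.2,0.2,0.6,1,1,1,1,1,1,1,1,1,1]}' 80
python3 w.py; python3 - <<'E'
from station import manip
import cv2,numpy as np,pickle
P=manip.snapshot("side");pickle.dump(P,open("s5.pkl","wb"));p=P["pixels"][240:360,250:390,::-1]
cv2.imwrite("pics/h5.png",cv2.resize(p,None,fx=5,fy=5,interpolation=cv2.INTER_CUBIC))
E
```

```text
t: 7.85
tcp_pos: [0.5846, -0.215, 0.202]
tool_rot: [0.701, 0.095, -0.7, 0.095]
force: [0.3, -0.3, 0.6]
finger_gap: 1.002
yaw -1.300963589785942 [-0.532  0.557  1.469  0.     1.115  0.769] 7.85 [ 9.e-04 -5.e-04 -1.e+00] [ 0.58455664 -0.21503849  0.20196127] [ 0.31402687 -0.32620143  0.55603532] [ 0.00190479  0.03943756 -0.00391325] 1.001640871849848
shift cm [ 9.99605813 -0.05449407  0.05155661]
```

View pics/h5.png

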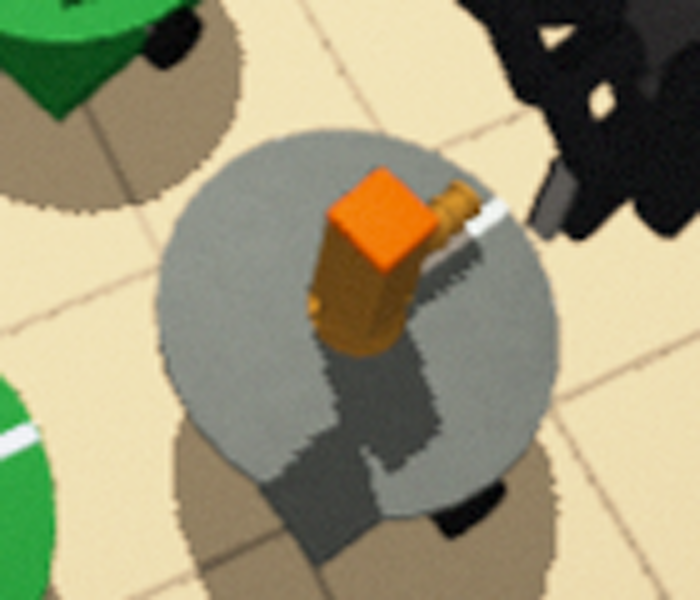

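```bash
cat > fit.py <<'E'
import pickle,numpy as np,cv2
from h import *
from scipy.optimize import least_squares
from scipy.ndimage import map_coordinates
d=pickle.load(open("s0.pkl","rb"));s5=pickle.load(open("s5.pkl","rb"))
def samp(p,X):
    uv=np.array([proj(p,x) for x in X]);g=p["pixels"].astype(float).mean(2)
    return map_coordinates(g,[uv[:,1],uv[:,0]],order=1)
def line(p,a,rr,z=.066):
    # for each radius: find lateral centroid of brightness
    pts=[]
    for r in rr:
        th=.195; u=np.array([np.cos(th),np.sin(th)]);n=np.array([-u[1],u[0]])
        L=np.arange(-.011,.0111,.0005)
        v=samp(p,[[*(a+r*u+l*n),z] for l in L]); b=np.percentile(v,15) ; w=np.clip(v-b-8,0,None)
        pts.append(a+r*u+n*(w@L)/w.sum())
    return np.array(pts)
def disc(p,z=.066):
    a=np.array([.584,-.2147]);E=[]
    for t in np.linspace(0,2*np.pi,120,endpoint=False):
        u=np.array([np.cos(t),np.sin(t)]);R=np.arange(.058,.073,.0005)
        I=p["pixels"].astype(float);uv=np.array([proj(p,[*(a+r*u),z]) for r in R])
        ch=[map_coordinates(I[:,:,k],[uv[:,1],uv[:,0]],order=1) for k in(0,2)]
        s=ch[0]-ch[1]  # grey->~0, floor warm
        k=np.argmax(np.gradient(cv2.GaussianBlur(s[None],(5,1),1)[0]));
        if s[-1]-s[0]>12 and 1<k<len(R)-2:E.append(a+R[k]*u)
    E=np.array(E)
    f=least_squares(lambda x:np.hypot(E[:,0]-x[0],E[:,1]-x[1])-x[2],[*a,.065],loss="soft_l1",f_scale=.0007)
    return f.x,len(E)
if __name__=="__main__":
  for n,p,rr in(("top0",d["top"],np.arange(.026,.06,.003)),("side0",d["side"],np.arange(.036,.061,.003)),):
    c,k=disc(p);a=c[:2];P=line(p,a,rr);m=P.mean(0)
    q=np.polyfit(P[:,0],P[:,1],1)
    print(n,"disc",c.round(4),k,"line slope yaw",np.arctan(q[0]).round(3),"centre->mean yaw",np.arctan2(*(m-a)[::-1]).round(3),"res",np.std(P[:,1]-np.polyval(q,P[:,0])))
  c,k=disc(s5);print("side5",c,k)
E
python3 fit.py
```

```text
top0 disc [ 0.5844 -0.2137  0.0649] 119 line slope yaw 0.184 centre->mean yaw 0.169 res 7.38059539338406e-05
side0 disc [ 0.5856 -0.2142  0.065 ] 112 line slope yaw 0.186 centre->mean yaw 0.199 res 9.616312070006113e-05
side5 [ 0.58552255 -0.21440676  0.06483096] 110
```

```bash
python3 - <<'E'
import pickle,numpy as np,cv2
from h import *
from scipy.optimize import minimize
d=pickle.load(open("s0.pkl","rb"));s5=pickle.load(open("s5.pkl","rb"))
def cap(p,c0,z):
    # orange mask of top face -> minAreaRect in metric plane using segmentation by brightness/hue
    x,y=map(int,c0);I=p["pixels"][y-15:y+16,x-15:x+16].astype(float)
    m=(I[:,:,0]-I[:,:,2]>0.55*(I[:,:,0]-I[:,:,2]).max())&(I[:,:,1]<.52*I[:,:,0])
    # soft fit: square of side 24mm: maximise coverage
    r,c=np.nonzero(m);X=np.array([ray(p,(cc+x-15,rr+y-15),z)[:2] for rr,cc in zip(r,c)])
    RR,CC=np.mgrid[0:31,0:31];A=np.array([ray(p,(cc+x-15,rr+y-15),z)[:2] for rr,cc in zip(RR.ravel(),CC.ravel())]);M=m.ravel().astype(float)
    def cost(v):
        cs,sn=np.cos(v[2]),np.sin(v[2]);q=(A-v[:2])@np.array([[cs,-sn],[sn,cs]])
        dd=v[3]/2-np.abs(q).max(1);s=1/(1+np.exp(-dd/.0004));return ((s-M)**2).sum()
    best=min((minimize(cost,[*X.mean(0),a,.024],method="Nelder-Mead",options=dict(maxiter=4000,xatol=1e-5,fatol=1e-4,initial_simplex=np.array([[*X.mean(0),a,.024]]*5)+np.vstack([np.zeros(4),np.diag([.002,.002,.15,.002])]))for a in np.arange(-.7,.8,.2)),key=lambda f:f.fun)
    return best.x,best.fun,m.sum()
print(cap(d["top"],(382,187),.135));print(cap(d["side"],(327,284),.135));print(cap(s5,(326.5,283.5),.1343))
p=s5
x0,y0=280,250
im=cv2.resize(p["pixels"][y0:y0+60,x0:x0+80,::-1],None,fx=10,fy=10,interpolation=cv2.INTER_CUBIC)
f=lambda X:tuple(int(v) for v in ((proj(p,X)-[x0,y0]+.5)*10))
a=np.array([.5855,-.2144]);z=.0813
for y,col in((.271,(0,255,0)),):
    u=np.array([np.cos(y),np.sin(y)]);n=np.array([-u[1],u[0]])
    for s in(-1,1): cv2.line(im,f([*(a+s*.007*n),z]),f([*(a+.05*u+s*.007*n),z]),col,1)
    cv2.line(im,f([*a,z+.007]),f([*(a+.05*u),z+.007]),(255,0,255),1)
    sq=[f([*(a+.012*(i*u+j*n)),.1343]) for i,j in((1,1),(1,-1),(-1,-1),(-1,1))];cv2.polylines(im,[np.array(sq)],True,(0,255,0),1)
y=.185;u=np.array([np.cos(y),np.sin(y)]);n=np.array([-u[1],u[0]])
for s in(-1,1): cv2.line(im,f([*(a+s*.003*n),.066]),f([*(a+.065*u+s*.003*n),.066]),(255,0,0),1)
cv2.imwrite("pics/ov5.png",im)
E
```

```text
File "<stdin>", line 15
    best=min((minimize(cost,[*X.mean(0),a,.024],method="Nelder-Mead",options=dict(maxiter=4000,xatol=1e-5,fatol=1e-4,initial_simplex=np.array([[*X.mean(0),a,.024]]*5)+np.vstack([np.zeros(4),np.diag([.002,.002,.15,.002])]))for a in np.arange(-.7,.8,.2)),key=lambda f:f.fun)
                                                                     ^^^^^^^^
SyntaxError: invalid syntax. Maybe you meant '==' or ':=' instead of '='?
```

```bash
cat > cap.py <<'E'
import pickle,numpy as np,cv2
from h import *
from scipy.optimize import minimize
def cap(p,c0,z):
    x,y=map(int,c0);I=p["pixels"][y-15:y+16,x-15:x+16].astype(float)
    m=(I[:,:,0]-I[:,:,2]>0.55*(I[:,:,0]-I[:,:,2]).max())&(I[:,:,1]<.52*I[:,:,0])
    RR,CC=np.mgrid[0:31,0:31];A=np.array([ray(p,(cc+x-15,rr+y-15),z)[:2] for rr,cc in zip(RR.ravel(),CC.ravel())]);M=m.ravel().astype(float)
    mu=A[M>0].mean(0)
    def cost(v):
        cs,sn=np.cos(v[2]),np.sin(v[2]);q=(A-v[:2])@np.array([[cs,-sn],[sn,cs]])
        dd=v[3]/2-np.abs(q).max(1);return ((1/(1+np.exp(-dd/.0004))-M)**2).sum()
    fs=[]
    for a in np.arange(-.7,.8,.2):
        S=np.array([[*mu,a,.024]]*5)+np.vstack([np.zeros(4),np.diag([.002,.002,.15,.002])])
        fs.append(minimize(cost,S[0],method="Nelder-Mead",options={"maxiter":4000,"initial_simplex":S}))
    b=min(fs,key=lambda f:f.fun);return b.x.round(4),b.fun,m.sum()
def overlay(p,name,ys,yl,a=(.5855,-.2144),z=.0813):
    a=np.array(a);x0,y0=280,250
    im=cv2.resize(p["pixels"][y0:y0+60,x0:x0+80,::-1],None,fx=10,fy=10,interpolation=cv2.INTER_CUBIC)
    f=lambda X:tuple(int(v) for v in ((proj(p,X)-[x0,y0]+.5)*10))
    u=np.array([np.cos(ys),np.sin(ys)]);n=np.array([-u[1],u[0]])
    vd=None
    c=-p["R"].T@p["t"];v=c-np.array([*a,z]);ax=np.array([*u,0]);e=np.cross(ax,v);e/=np.linalg.norm(e)
    for s in(-1,1): # silhouette edges of the tube
        A=np.array([*a,z])+s*.007*e;cv2.line(im,f(A),f(A+.05*ax),(0,255,0),1)
    cv2.polylines(im,[np.array([f([*(a+.012*(i*u+j*n)),z+.053]) for i,j in((1,1),(1,-1),(-1,-1),(-1,1))])],True,(0,255,0),1)
    u=np.array([np.cos(yl),np.sin(yl)]);n=np.array([-u[1],u[0]])
    for s in(-1,1): cv2.line(im,f([*(a+s*.003*n),.066]),f([*(a+.065*u+s*.003*n),.066]),(255,0,0),1)
    cv2.imwrite(name,im)
E
python3 - <<'E'
from cap import *
d=pickle.load(open("s0.pkl","rb"));s5=pickle.load(open("s5.pkl","rb"))
print(cap(d["top"],(382,187),.135));print(cap(d["side"],(327,284),.135));print(cap(s5,(326.5,283.5),.1343))
overlay(s5,"pics/ov5.png",.271,.185)
E
```

```text
(array([ 0.5842, -0.2129,  1.0211,  0.0239]), np.float64(4.617114138235554), np.int64(147))
(array([ 0.5854, -0.214 , -0.5849,  0.0245]), np.float64(8.533268389458918), np.int64(263))
(array([ 0.5854, -0.2144,  0.2935,  0.024 ]), np.float64(56.56930617162429), np.int64(204))
```

View pics/ov5.png

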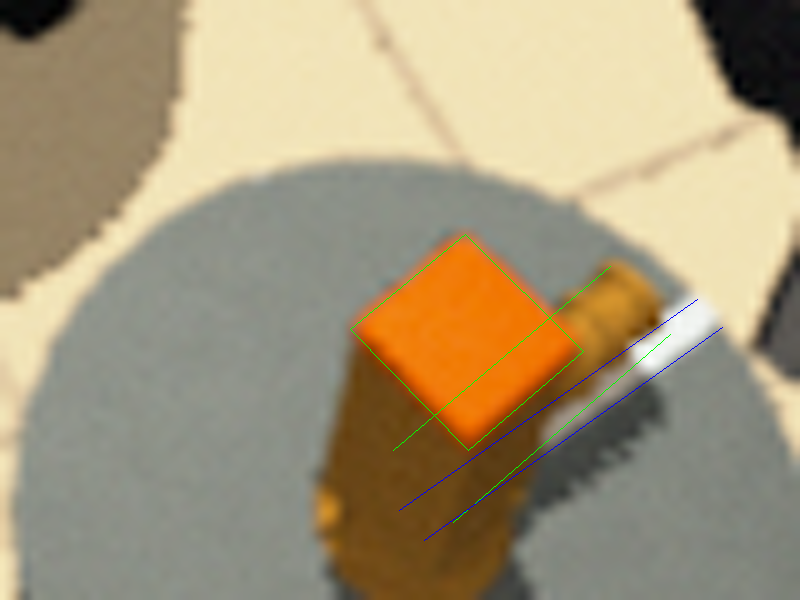

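```bash
python3 -m jog '{"linear":[[2,0,0],[4,0,0],[6,0,0],[8,0,0],[9.5,0,0],[10,0,0],[10,0,0],[10,0,0],[10,0,0],[10,0,0],[10,0,0],[10,0,0],[10,0,0],[10,0,0],[10,0,0]],"twist":[0,0,0,0,0,0,0,0,0,0,0,0,0,0,0],"claw":[1,1,1,1,1,1,1,0.4,0,-0.3,-0.6,-1,-1,-1,-1]}' 30
python3 w.py
python3 -m jog '{"linear":[[0,0,0],[0,0,0],[0,0,0],[0,0,0],[0,0,0],[0,0,0],[0,0,0],[0,0,0]],"twist":[0,0,0.02,0.04,0.06,0.08,0.08,0.08],"claw":[-1,-1,-1,-1,-1,-1,-1,-1]}' 80
python3 w.py
```

```text
t: 9.15
tcp_pos: [0.5848, -0.2146, 0.1024]
tool_rot: [0.701, 0.095, -0.7, 0.095]
force: [-0.9, 3.6, 5.7]
finger_gap: 0.28
yaw -1.3005939674621885 [-5.310e-01  6.870e-01  1.543e+00  1.000e-03  9.120e-01  7.690e-01] 9.15 [ 7.e-04  1.e-04 -1.e+00] [ 0.58476149 -0.21464458  0.10238415] [-0.90660903  3.64063271  5.69227327] [0.45470522 0.12468409 0.12456906] 0.27994817571811276
shift cm [ 0.03836277 -0.01498925  0.07489125]
t: 9.82
tcp_pos: [0.5847, -0.2145, 0.1025]
tool_rot: [0.704, 0.067, -0.704, 0.067]
force: [-1.1, 3.3, 6.6]
finger_gap: 0.273
yaw -1.3805292220028336 [-5.310e-01  6.860e-01  1.543e+00  1.000e-03  9.120e-01  8.490e-01] 9.8167 [ 5.e-04  3.e-04 -1.e+00] [ 0.58473575 -0.21453159  0.10246524] [-1.06033149  3.33035581  6.61576806] [0.45093475 0.15241914 0.18364638] 0.2727329836436898
shift cm [0.0464792  0.0026301  0.07545963]
```

Release, rise, and swing aside so the top camera sees too.

```bash
python3 -m jog '{"linear":[[0,0,0],[0,0,0],[0,0,0],[0,0,0],[0,0,0],[-1,0,0],[-3,0,0],[-5,0,0],[-7,0,0],[-9,0,0],[-11,0,0],[-12,0,-2],[-12,0,-6],[-12,0,-10],[-12,0,-14],[-12,0,-18],[-12,0,-20],[-12,0,-20],[-12,0,-20]],"twist":[0,0,0,0,0,0,0,0,0,0,0,0,0,0,0,0,0,0,0],"claw":[-0.2,0.2,0.6,1,1,1,1,1,1,1,1,1,1,1,1,1,1,1,1]}' 80
python3 - <<'E'
from station import manip
import pickle
from cap import *
L=[(manip.snapshot("side"),manip.snapshot("top")) for _ in range(2)]
pickle.dump(L,open("s6.pkl","wb"))
S,T=L[0]
cv2.imwrite("pics/t6.png",cv2.convertScaleAbs(T["pixels"][:,:,::-1],alpha=1.5))
overlay(S,"pics/ov6.png",.185,.185)
E
```

```text
t: 11.4
tcp_pos: [0.7812, -0.1766, 0.2209]
tool_rot: [-0.704, -0.067, 0.704, -0.067]
force: [-0.4, -0.7, 0.9]
finger_gap: 1.0
```

View pics/t6.png

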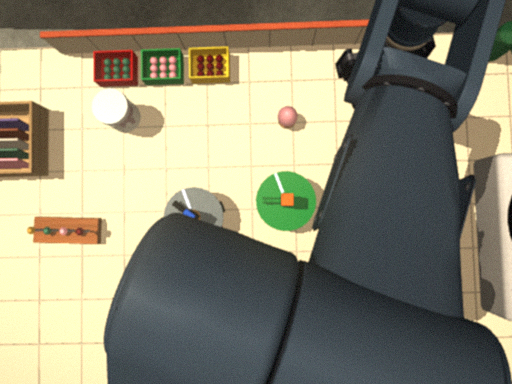

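View pics/ov6.png

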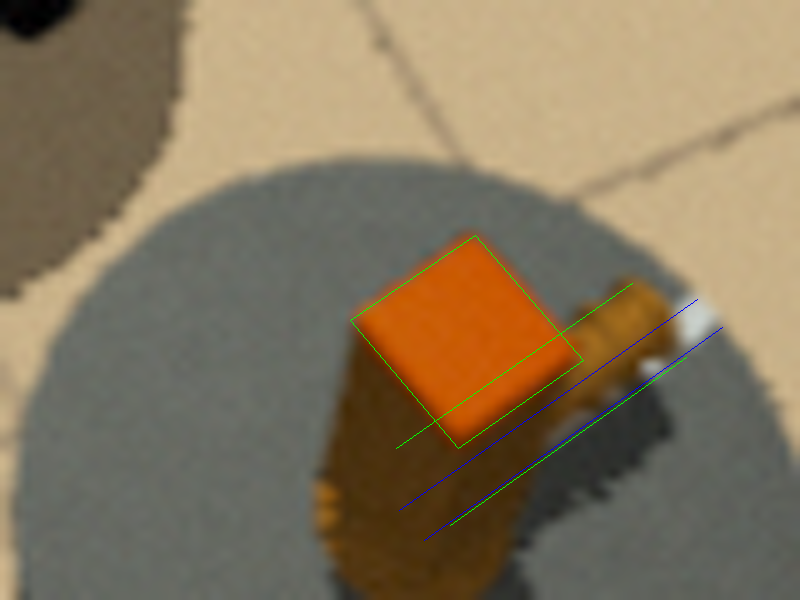

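```bash
python3 -m jog '{"linear":[[0,-3.5,1.5],[0,-7,3],[0,-10.5,4.5],[0,-14,6],[0,-17.5,7.5],[0,-21,9],[0,-24.5,10.5],[0,-28,12],[0,-31.5,13.5],[0,-35,15],[0,-38.5,16.5],[0,-42,18],[0,-45.5,19.5],[0,-49,21],[0,-52,22.5],[0,-53,23],[0,-53,23]],"twist":[0,0,0,0,0,0,0,0,0,0,0,0,0,0,0,0,0],"claw":[1,1,1,1,1,1,1,1,1,1,1,1,1,1,1,1,1]}' 80
python3 - <<'E'
from station import manip
import pickle
from cap import *
L=[(manip.snapshot("side"),manip.snapshot("top")) for _ in range(2)]
pickle.dump(L,open("s7.pkl","wb"))
S,T=L[0]
I=np.mean([l[1]["pixels"] for l in L],0)
a=cv2.resize(cv2.convertScaleAbs(T["pixels"][:,:,::-1],alpha=1.5),(400,300))
b=cv2.resize(cv2.convertScaleAbs(I[150:225,338:413,::-1],alpha=1.7),(400,400),interpolation=cv2.INTER_CUBIC)
c=np.zeros((400,800,3),np.uint8);c[:300,:400]=a;c[:,400:]=b;cv2.imwrite("pics/t7.png",c)
T["pixels"]=I
print(cap(T,(382,187),.134));print([cap(l[0],(326,284),.134) for l in L])
E
python3 w.py
```

```text
t: 13.02
tcp_pos: [0.4526, 0.3009, 0.2222]
tool_rot: [-0.704, -0.068, 0.704, -0.068]
force: [0.1, -0.9, 0.1]
finger_gap: 0.995
(array([ 0.5843, -0.213 ,  0.1983,  0.0237]), np.float64(5.5732910570018905), np.int64(144))
[(array([ 0.5856, -0.2141,  0.2052,  0.0238]), np.float64(7.164553779033815), np.int64(248)), (array([ 0.5857, -0.214 ,  0.2083,  0.0238]), np.float64(7.292519885488067), np.int64(247))]
yaw -1.3828589200927444 [ 3.750e-01  4.320e-01  1.645e+00 -1.000e-03  1.064e+00  1.758e+00] 13.2167 [ 1.2e-03 -2.0e-04 -1.0e+00] [0.45632424 0.29847249 0.22181429] [0.45940208 0.21732395 0.75854872] [ 0.02743451  0.01145149 -0.02437041] 0.9941936023714837
shift cm [12.00957544 52.79341047 -2.94135303]
```

View pics/t7.png

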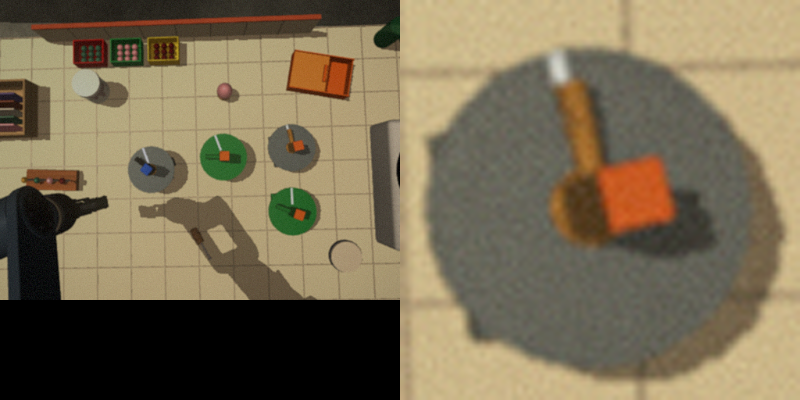

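```bash
python3 - <<'E'
import pickle,numpy as np
from h import *
from fit import disc
from scipy.ndimage import map_coordinates
L=pickle.load(open("s7.pkl","rb"))
T=L[0][1];T["pixels"]=np.mean([l[1]["pixels"] for l in L],0)
S=L[0][0];S["pixels"]=np.mean([l[0]["pixels"] for l in L],0)
for n,p,z,rr in(("top",T,.0812,np.arange(.024,.046,.002)),("side",S,.0812,np.arange(.036,.047,.002))):
    c,_=disc(p);a=c[:2];I=p["pixels"];P=[]
    g=(I[:,:,0]-I[:,:,2])
    for r in rr:
        u=np.array([np.cos(.19),np.sin(.19)]);nn=np.array([-u[1],u[0]]);Ls=np.arange(-.013,.0131,.0005)
        uv=np.array([proj(p,[*(a+r*u+l*nn),z]) for l in Ls]);v=map_coordinates(g,[uv[:,1],uv[:,0]],order=1)
        w=np.clip(v-np.percentile(v,20)-5,0,None);P.append(a+r*u+nn*(w@Ls)/w.sum())
    P=np.array(P);m=P.mean(0);q=np.polyfit(P[:,0],P[:,1],1)
    print(n,c.round(4),"slope",np.arctan(q[0]).round(3),"from centre",np.arctan2(*(m-a)[::-1]).round(3),np.std(P[:,1]-np.polyval(q,P[:,0])))
    # line remaining beyond the tip
E
```

```text
top [ 0.5844 -0.2135  0.0648] slope 0.196 from centre 0.18 8.304958804240685e-05
side [ 0.5856 -0.2142  0.065 ] slope 0.022 from centre 0.239 0.0006597342524737016
```

```bash
python3 - <<'E'
from station import manip
print(manip.sense()["t"]);print(manip.sign_off())
E
```

```text
13.2167
the job is handed in; nothing more can be done
None
```

The brass spout is screwed in clockwise by about 0.82 rad, past the point where the gasket resists, and now points along the white line. I did it in two grips, stopping to look in between. I then let go, moved the arm well clear and handed the job in at about 13.2 s of the 29 s.

**Alignment:** The last overhead pictures put the spout about 0.01 rad (0.6°) short of the line, with no sign of overshoot. The measured spout angle depended on what I measured:

| Measurement | Angle (rad) |
|---|---|
| White line | about 0.185 |
| Spout, from the gripper angle at release | 0.190 |
| Spout, from its centreline in the overhead view | 0.180–0.196 (line measured the same way: 0.169–0.184) |
| Spout, from the cap edges in the two views | 0.198–0.208 |

**Check that failed:** My fit of the spout's centreline in the side view was unusable (0.02 and 0.24 rad), because the block hides most of the tube there. I ignored it.

**Other parts:** The black spout, the egg and the green look-alikes look unmoved in the last overhead picture. I checked these by eye, without measuring. Wrist force stayed under 10 N in every reading I took.

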